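# Re-clamp the fridge logger with its display up

## Task

The vaccine-fridge temperature logger is clamped in the slide-jaw holder with its display facing sideways, to the robot's left. Put the stray orange-capped vial that blocks the jaw's slide upright into the one empty cell of the red vial rack, open the jaw, turn the logger so that its blue display face is up, and clamp it again: standing flat and square on the holder's bed, about midway along the jaws, with the jaw closed right up to it. Do not knock the vials over or push aside the other things on the bench.

Things in the scene. Friction and masses are not known exactly. Their poses are not given: they have to be found in the camera images.
- holder: slide-jaw holder fixed on the bench; origin on the bench under the middle of the clamping place; x along the slide, from the moving jaw (robot's side) to the fixed jaw, z up. Aluminium bed 90 mm wide, x = -124 to 52 mm, top 15 mm above the bench. Blue fixed jaw 80 mm wide, x = 22 to 38 mm, top 31 mm above the bench. End stop x = -124 to -116 mm, top 27 mm above the bench
- jaw (a joint): opening of the blue moving jaw, m: 0 at the start (jaws 44.5 mm apart, clamped on the logger: within 0.001 of 0); grows as it slides to holder -x, to 0.030 at most; -0.025 if closed on nothing. Stays where it is left (3 N to slide). At 0 its block spans holder x = -82 to -22 mm, 80 mm wide, top 31 mm above the bench
- jaw_post (a point): top centre of the upright black round post on the moving jaw, by which it is slid: 16 mm across, top 68 mm above the bench, standing 37 mm clear above the jaw block, 43 mm behind the jaw's face
- logger: white temperature logger, a block 44 (x) by 70 (y) by 60 (z) mm, 0.25 kg; origin at its centre. Its blue display face with green screen is +y; vent slots mark +z. It starts on the bed with +z up, x along the slide, display towards holder +y; the jaws hold its 44 mm width. With the display up it stands 70 mm tall, its origin 50 mm above the bench
- stray_vial: glass vial, 24 mm across, 50 mm tall, 25 g, straight amber body up to 35 mm, with a cap (orange) 21 mm across; origin at the centre of its underside, z up its axis. It starts upright on the holder's bed between the moving jaw and the end stop, so that the jaw cannot open
- rack: red plastic tray 200 mm (x) by 62 mm (y) by 4 mm, fixed on the bench; origin at the centre of its underside; the cells stand on it along its x, 67.5 and 22.5 mm either side of its centre
- cell_a: square white plastic cell, open above, 37 mm outside, 31 mm inside, floor 3 mm thick, walls 14 mm high; fixed on the red rack; origin at the centre of its underside. One of four in a row along the rack (45 mm apart, in any order). Holds vial_a.
- cell_b: square white plastic cell, open above, 37 mm outside, 31 mm inside, floor 3 mm thick, walls 14 mm high; fixed on the red rack; origin at the centre of its underside. One of four in a row along the rack (45 mm apart, in any order). Holds vial_b.
- cell_c: square white plastic cell, open above, 37 mm outside, 31 mm inside, floor 3 mm thick, walls 14 mm high; fixed on the red rack; origin at the centre of its underside. One of four in a row along the rack (45 mm apart, in any order). Holds vial_c.
- cell_d: square white plastic cell, open above, 37 mm outside, 31 mm inside, floor 3 mm thick, walls 14 mm high; fixed on the red rack; origin at the centre of its underside. One of four in a row along the rack (45 mm apart, in any order). This one is empty.
- vial_a: glass vial, 24 mm across, 50 mm tall, 25 g, straight amber body up to 35 mm, with a cap (blue) 21 mm across; origin at the centre of its underside, z up its axis. Stands in a cell of the rack; leave it there
- vial_b: glass vial, 24 mm across, 50 mm tall, 25 g, straight amber body up to 35 mm, with a cap (blue) 21 mm across; origin at the centre of its underside, z up its axis. Stands in a cell of the rack; leave it there
- vial_c: glass vial, 24 mm across, 50 mm tall, 25 g, straight amber body up to 35 mm, with a cap (blue) 21 mm across; origin at the centre of its underside, z up its axis. Stands in a cell of the rack; leave it there
- sanitizer: bystander: pump bottle, 58 mm across, 165 mm tall with its pump head; origin at the centre of its underside
- sharps_tub: bystander: red round tub with a yellow lid, 106 mm across, 94 mm tall; origin at the centre of its underside
- basket: bystander: red basket of capped syringes, 130 by 90 by 50 mm; origin at the centre of its underside
- cold_pack: bystander: blue cold pack, 80 by 50 by 30 mm; origin at the centre of its underside

How it is judged:
On the way, in this order (a step that is already met when the one before it is completed fails the run):
1. the jaw has been slid open by at least 12 mm (value of joint jaw above 0.012 m), for 0.1 s.
2. the logger stands on the bed between the jaws with its display up (angle between logger's own y axis and vertical below 0.1 rad and z of logger in the frame of holder between 0.046 and 0.054 m and x of logger in the frame of holder between -0.03 and 0.03 m and y of logger in the frame of holder between -0.015 and 0.015 m), for 0.2 s.
At the end, for the whole second after the job is handed in: Logger display up (0.1 rad), flat on the bed (4 mm), within 15 mm of the middle of the jaws, square to them (0.06 rad), the jaw closed on it (within 3 mm of 0). The stray vial stands on the floor of the empty cell, the other three still stand in theirs; all at rest (all of step 2 and value of joint jaw between -0.003 and 0.003 m and angle between the x axis of logger and the x axis of holder, either way round below 0.06 rad and linear speed of each of logger, stray_vial below 0.02 m/s and horizontal distance between stray_vial and cell_d below 0.008 m and angle between each of stray_vial, vial_a, vial_b, vial_c's own z axis and vertical below 0.12 rad and z of stray_vial in the frame of cell_d between 0 and 0.006 m and horizontal distance between vial_a and cell_a below 0.008 m and horizontal distance between vial_b and cell_b below 0.008 m and horizontal distance between vial_c and cell_c below 0.008 m); the robot touches nothing.
It fails at once if a vial is tipped over (more than 0.8 rad) (angle between any of stray_vial, vial_a, vial_b, vial_c's own z axis and vertical above 0.8 rad).
It fails at once if a bystander is pushed more than 30 mm or tipped (distance of any of sanitizer, sharps_tub, basket, cold_pack from where it was at the start of the episode above 0.03 m or angle between any of sanitizer, sharps_tub, basket, cold_pack's own z axis and vertical above 0.5 rad).
It also fails if it takes over 64 s, if anything falls off the work surface, if the arm or the gripper's body presses on something with over 40 N, if the wrist force passes 120 N, or if a joint passes its speed limit or range.

## Robot

A 7-joint arm with a two-finger parallel gripper is mounted at the origin on the work surface. World frame = base frame: x ahead of the robot, y to its left, z up, the work surface at z = 0. Lengths are in m, angles in rad, forces in N, time in s.
With the tool pointing down it reaches from about 0.425 to 0.95 m from the base axis. Payload 4.7 kg.
Tool frame: the origin (TCP) lies on the centre line of the jaws, within the pads' length; the fingertips stand robot.nose_length ahead of it and the grasp point (between the pads) lies 8 mm behind it (robot.nose_length is the distance from the TCP to the fingertips, in m); z points along the fingers, y is the line along which they close (so a half turn about z gives the same grasp; the last joint's range is limited). The gripper opens to 85 mm and grips with 20 to 120 N. Pads are 22 mm wide; open, the fingers measure 114 mm over their backs; the gripper's body (76 mm by 85 mm) begins 54 mm behind the grasp point. The pads swing forward as they close: fully open they stand 13 mm farther back than shut.
Start: joints at [-1.374, 0.469, -0.049, 1.532, 0.024, 1.141, -0.082], TCP at [0.151, 0.658, 0.242] pointing down, gripper open.
Joint ranges: [-2.59, 2.59], [-0.33, 1.99], [-1.39, 1.29], [0.1, 2.45], [-1.04, 4.18], [0.21, 1.99], [-2.66, 2.66]. Speed limits (rad/s): [2.57, 2.57, 3.14, 3.14, 3.14, 3.14, 3.14].

## Interface

Orientations are given as [roll, pitch, yaw] about the fixed x, y, z axes, in that order (R = Rz(yaw) Ry(pitch) Rx(roll)).
In Python, from plant import robot gives the robot as it stands. Calls block until the motion is done:
- robot.goto(position, orientation): joint-space move of the TCP to a pose.
- robot.move_straight(position, vel=0.15, attitude=None, contact_N=None): straight line of the TCP; attitude=None keeps the orientation; vel is the mean speed in m/s. With contact_N (N) it stops when the force on the tool has changed by that much, and returns True; else False.
- robot.move_joints(angles): joint-space move.
- robot.grip(opening, strength=None): opening from 0.0 (shut) to 1.0 (fully open); strength is the grip in N (None keeps the last); returns when the fingers have stopped.
- robot.sleep(seconds).
- robot.inverse_kinematics(position, orientation): joint angles nearest the present ones, or None.
- robot.sense(): the state.
- robot.grab_frame(name): name is "scene" or "top" or "wrist"; returns a dict with "image" (480x640x3 uint8, red, green, blue), "range_z" (480x640 float32, m along the optical axis (not along the pixel's ray), 0 where there is no reading), "fx", "fy", "cx", "cy" (pixels), "dist_coeffs" ([k1, k2, p1, p2, k3] as OpenCV has them; the pictures are not rectified), "R" (3x3) and "t" (3): a world point X has camera coordinates R X + t. Camera axes: x right, y down, z forward; pixel columns grow to the right and rows downward; lengths in m; the calibration is good to about 2 mm. A picture is of the moment at which its call begins.
A pose or a line that the arm cannot do raises robot.IKError and nothing moves.
- robot.close_job(): hands the job in; it is judged then, once.
The state is a dict: "t": time; "joint_pos": joint angles; "joint_velocities": joint speeds; "effort": joint torques, N m; "tcp_pos": TCP position; "tcp_rot": TCP orientation; "wrist_force": force on the tool from outside, world axes, zero at the start; "torque": the same for the moment, N m; "opening": opening from 0.0 (shut) to 1.0 (fully open); "gripper_force": force on a finger pad.
Only numpy, scipy, OpenCV 4.12 (cv2) and the standard library are available. Lean on these libraries where they do the work, as an engineer would, in place of code of your own. Each camera call takes 0.05 s, during which the arm holds its last target. There are 200 camera calls.

## Working session

There is one attempt and no reset: what is moved stays moved. The work goes in short steps, each a Python script; the robot and the scene stay as the last script left them, time stands still between calls to the robot, and variables do not carry over. Pictures are saved under pics/ and viewed, at most 10 in all, crops included, and the job is handed in when it is done.

```bash
ls; mkdir -p pics; python3 - <<'E'
from plant import robot
import cv2,numpy as np,pickle
s=robot.sense();print(s['t'],s['tcp_pos'],s['tcp_rot'],robot.nose_length,s['opening'])
for n in ("scene","top"):
    f=robot.grab_frame(n);pickle.dump(f,open(f'pics/{n}0.pkl','wb'))
    cv2.imwrite(f'pics/{n}0.png',f['image'][:,:,::-1]);print(n,f['fx'],f['dist_coeffs'],f['R'],f['t'])
E
```

```text
pics
0.0 [0.15097243 0.65732314 0.24121905] [-3.13961369e+00  8.51080231e-05  2.91584274e+00] 0.011 1.0042416296527716
scene 482.16523216866256 [0.00592089 0.         0.         0.         0.        ] [[ 0.3047022   0.95226132 -0.01884005]
 [ 0.63188432 -0.21691028 -0.74409148]
 [-0.71265614  0.21482158 -0.66781204]] [-0.1795579  -0.35168134  1.5437496 ]
top 488.1525580591236 [-0.09145613  0.          0.          0.          0.        ] [[ 0.00436041 -0.99994583  0.00945085]
 [-0.98991042 -0.00565479 -0.14158174]
 [ 0.14162751 -0.00873814 -0.98988145]] [0.00412949 0.62318705 1.01590902]
```

View pics/top0.png

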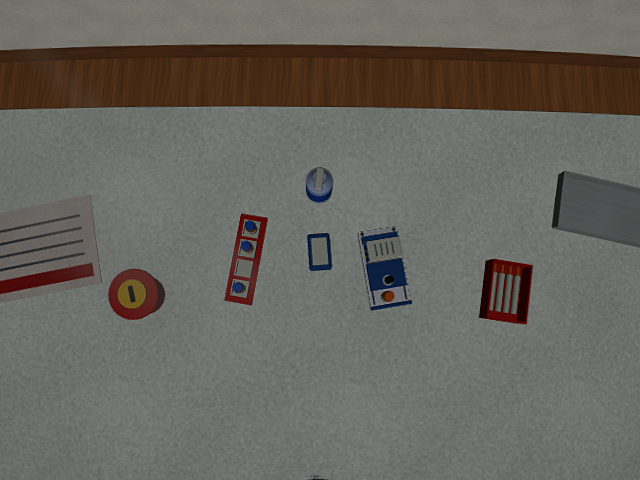

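View pics/scene0.png

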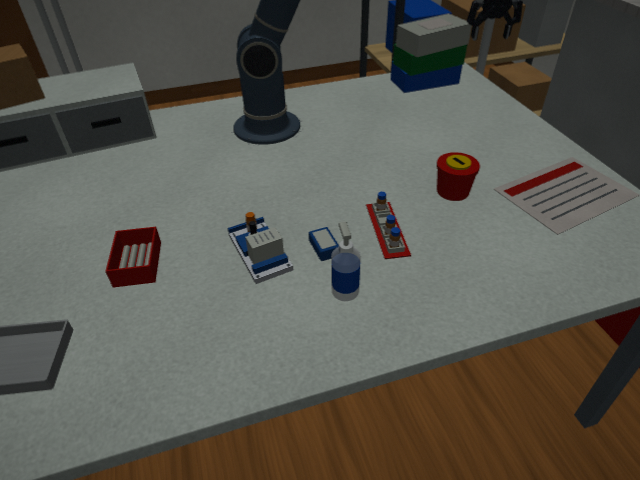

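The top view shows the holder around px (385,270): the orange vial at (388,296), the black post at (388,280), and the logger at (384,248). The rack runs from (254,215) to (238,303), with its empty cell at (243,268). The cold pack (319,252) sits between them and the sanitizer is at (319,185).

```bash
cat > h.py <<'E'
import cv2,numpy as np,pickle
def K(f): return np.array([[f['fx'],0,f['cx']],[0,f['fy'],f['cy']],[0,0,1]],float)
def plane(f,px,z):
    "pixels -> world points on the plane at height z"
    px=np.asarray(px,float).reshape(-1,1,2)
    n=cv2.undistortPoints(px,K(f),np.array(f['dist_coeffs'],float)).reshape(-1,2)
    R=np.array(f['R']);C=-R.T@np.array(f['t']);d=np.c_[n,np.ones(len(n))]@R
    return C+d*((z-C[2])/d[:,2])[:,None]
def cloud(f):
    "world xyz per pixel from range_z (nan where none)"
    h,w=f['range_z'].shape;u,v=np.meshgrid(np.arange(w),np.arange(h))
    n=cv2.undistortPoints(np.stack([u,v],-1).reshape(-1,1,2).astype(float),K(f),np.array(f['dist_coeffs'],float)).reshape(-1,2)
    z=f['range_z'].reshape(-1).astype(float);z[z==0]=np.nan
    c=np.c_[n,np.ones(len(n))]*z[:,None]
    return ((c-np.array(f['t']))@np.array(f['R'])).reshape(h,w,3)
def mask(f,lo,hi):
    return cv2.inRange(cv2.cvtColor(f['image'],cv2.COLOR_RGB2HSV),lo,hi)
def project(f,X):
    return cv2.projectPoints(np.asarray(X,float).reshape(-1,3),cv2.Rodrigues(np.array(f['R'],float))[0],np.array(f['t'],float),K(f),np.array(f['dist_coeffs'],float))[0].reshape(-1,2)
def snap(robot,cam,name):
    f=robot.grab_frame(cam);pickle.dump(f,open(f'pics/{name}.pkl','wb'));cv2.imwrite(f'pics/{name}.png',f['image'][:,:,::-1]);return f
E
python3 - <<'E'
from h import *
f=pickle.load(open('pics/top0.pkl','rb'))
for n,p,z in [('vial',(388,296),.065),('post',(388,280),.068),('logger',(384,248),.075),('rackhi',(254,215),.004),('racklo',(238,303),.004),('empty',(243,268),.01),('sanit',(319,185),.1),('cold',(319,252),.03),('tub',(132,294),.094),('basket',(506,292),.05),
 ('v1',(251,227),.054),('v2',(247,246),.054),('v3',(239,288),.054)]:
    print(n,plane(f,p,z)[0].round(3))
c=cloud(f);print(c[248,384],c[268,243],c[280,388],c[296,388],c[350,320])
from plant import robot
for p in ([.5,-.14,.40],[.5,.14,.40]):
  for y in (0,1.57,-1.57,3.1): print(p,y,robot.inverse_kinematics(p,[np.pi,0,y]))
E
```

```text
vial [ 0.501 -0.144  0.065]
post [ 0.535 -0.144  0.068]
logger [ 0.602 -0.135  0.075]
rackhi [0.685 0.149 0.004]
racklo [0.486 0.18  0.004]
empty [0.563 0.17  0.01 ]
sanit [0.731 0.003 0.1  ]
cold [0.598 0.001 0.03 ]
tub [0.501 0.387 0.094]
basket [ 0.51  -0.405  0.05 ]
v1 [0.649 0.149 0.054]
v2 [0.607 0.156 0.054]
v3 [0.517 0.171 0.054]
[ 0.60135251 -0.13494406  0.07834163] [0.56379343 0.17057208 0.00476889] [ 0.53478087 -0.1440547   0.06764184] [ 0.50119498 -0.14354037  0.06796366] [ 3.83952152e-01 -2.41299877e-03 -1.14799179e-04]
[0.5, -0.14, 0.4] 0 [-0.86271828  0.18997978  1.25521612  1.70773083 -0.18395652  1.37748264
 -1.1479654 ]
[0.5, -0.14, 0.4] 1.57 [-0.76978359  0.15108048  1.11423713  1.70546356 -0.13827321  1.37098639
  0.36672214]
[0.5, -0.14, 0.4] -1.57 None
[0.5, -0.14, 0.4] 3.1 [-0.75904549  0.14807165  1.0994565   1.7051744  -0.13452958  1.37056599
  1.89206228]
[0.5, 0.14, 0.4] 0 [-0.96441393  0.10601311  0.68320057  1.69342962 -0.06827321  1.36628542
 -1.8408783 ]
[0.5, 0.14, 0.4] 1.57 [-0.85162025  0.10229921  0.55473462  1.68859524 -0.05496168  1.36625559
 -0.28885162]
[0.5, 0.14, 0.4] -1.57 [ 0.59975319  0.28033058 -1.17526236  1.619       0.26130832  1.41741286
  2.54040049]
[0.5, 0.14, 0.4] 3.1 [-0.70672089  0.10090286  0.39203929  1.68185307 -0.03931364  1.36659944
  1.2207008 ]
```

```bash
python3 - <<'E'
from plant import robot
from h import *
robot.goto([.56,.16,.33],[np.pi,0,np.pi-.15]);snap(robot,'wrist','rack1');print(robot.sense()['t'])
robot.goto([.55,-.14,.33],[np.pi,0,np.pi+.13]);f=snap(robot,'wrist','hold1');print(robot.sense()['t'],robot.sense()['joint_pos'])
R=np.array(f['R']);print('cam',-R.T@f['t'],R[2])
a=cv2.imread('pics/rack1.png');b=cv2.imread('pics/hold1.png')
cv2.imwrite('pics/both.png',cv2.resize(np.vstack([a,b]),(450,600) if 0 else (400,600)))
# IK over tilts: tool = Rz(yaw) * Rx(pi + tilt) ; tilt>0 -> tool points to holder +y
from scipy.spatial.transform import Rotation as Ro
for flip in (1,-1):
  for tilt in range(-60,91,15):
    h=.13; a=np.radians(tilt); z=np.array([0,np.sin(a),-np.cos(a)]); y=np.array([flip,0,0]); x=np.cross(y,z)
    M=Ro.from_euler('z',h).as_matrix()@np.c_[x,y,z]; rpy=Ro.from_matrix(M).as_euler('xyz')
    q=robot.inverse_kinematics([.6,-.12,.075],rpy); q2=robot.inverse_kinematics([.6,-.12,.2],rpy)
    print(flip,tilt,None if q is None else q.round(2),q2 is not None)
E
```

```text
2.4667
3.6667 [-0.22306525  0.23576685  0.48578056  1.69847973 -0.11646553  1.2362413
  1.99366767]
cam [ 0.47980761 -0.14792566  0.46193843] [ 0.2762828   0.03891389 -0.96028825]
1 -60 [-0.81  0.9   0.71  1.97  0.77  0.76 -0.8 ] True
1 -45 [-0.78  0.81  0.79  1.98  0.45  0.61 -0.41] True
1 -30 [-0.69  0.72  0.81  1.96  0.04  0.58  0.06] True
1 -15 [-0.49  0.64  0.69  1.92 -0.21  0.66  0.38] True
1 0 [-0.32  0.63  0.63  1.86 -0.5   0.81  0.7 ] True
1 15 [-0.16  0.67  0.59  1.79 -0.7   1.02  0.93] True
1 30 [-0.04  0.75  0.57  1.72 -0.86  1.27  1.08] True
1 45 [ 0.04  0.87  0.6   1.64 -0.99  1.54  1.19] True
1 60 [ 0.27  0.93  0.33  1.56 -0.97  1.65  1.15] True
1 75 [ 0.42  1.03  0.14  1.48 -0.97  1.78  1.12] True
1 90 [ 0.56  1.15 -0.07  1.42 -0.97  1.87  1.06] True
-1 -60 [-0.61  0.8   0.41  1.96  0.99  0.94  2.17] True
-1 -45 [-0.53  0.68  0.42  1.96  0.8   0.77  2.43] True
-1 -30 [-0.23  0.57  0.14  1.93  0.68  0.75  2.63] True
-1 -15 [ 0.46  0.63 -0.62  1.86  0.81  0.91  2.64] True
-1 0 [ 0.89  0.91 -1.18  1.79  0.94  1.13  2.65] True
-1 15 [-0.35  0.8   0.91  1.8  -0.92  1.17 -2.04] True
-1 30 [-0.13  0.8   0.72  1.72 -0.94  1.34 -2.  ] True
-1 45 [ 0.08  0.85  0.53  1.64 -0.96  1.5  -1.98] True
-1 60 [ 0.27  0.93  0.33  1.56 -0.97  1.65 -1.99] True
-1 75 [ 0.42  1.03  0.14  1.48 -0.97  1.78 -2.02] True
-1 90 [ 0.55  1.15 -0.05  1.42 -0.98  1.88 -2.07] True<sys>:0: UserWarning: Gimbal lock detected. Setting third angle to zero since it is not possible to uniquely determine all angles.
```

View pics/rack1.png

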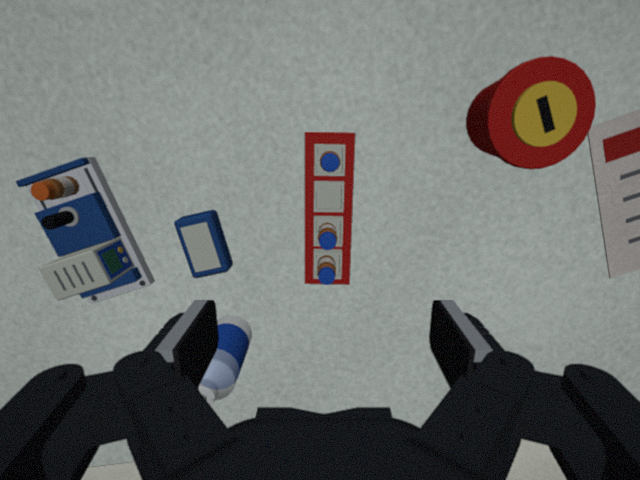

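View pics/hold1.png

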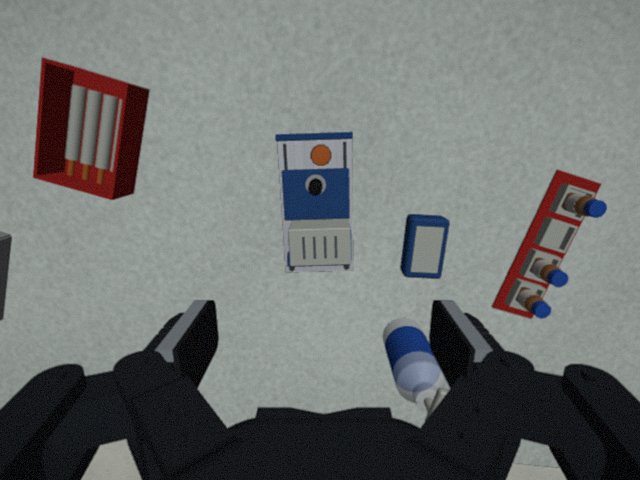

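The rack view (rack1) shows the empty cell second from the robot end at px (329,196), with the other three cells holding vials. The holder view (hold1) shows the orange vial at (320,155), the post at (315,186) and the logger top at (320,243), all close to square with the picture.

```bash
cat > meas.py <<'E'
from h import *
def rect(p):
    r=cv2.minAreaRect((p[:,:2]*1e3).astype(np.float32)); return np.round(r[0],1),np.round(r[1],1),round(r[2],2)
def big(m,seed=None):
    n,l,s,_=cv2.connectedComponentsWithStats(m); i=1+np.argmax(s[1:,4]) if seed is None else l[seed[1],seed[0]]; return l==i
if __name__=='__main__':
    f=pickle.load(open('pics/rack1.pkl','rb'));m=mask(f,(0,120,60),(8,255,255))|mask(f,(172,120,60),(180,255,255))
    c=big(m,(309,200));v,u=np.nonzero(c);print('rack',rect(plane(f,np.c_[u,v],.004)))
    C=cloud(f)
    m=mask(f,(105,150,60),(125,255,255))
    for s in ((330,161),(328,238),(327,274)):
        v,u=np.nonzero(big(m,s));print(' cap',plane(f,np.c_[u,v],.057).mean(0).round(4),len(u))
    f=pickle.load(open('pics/hold1.pkl','rb'));C=cloud(f);Z=C[...,2]
    roi=np.zeros(Z.shape,bool);roi[120:285,265:365]=1
    for n,lo,hi in (('logger',.071,.08),('jawtops',.029,.0335),('post+cap',.06,.0705),('bed',.012,.018)):
        k=(roi&(Z>lo)&(Z<hi)).astype(np.uint8)
        if n=='post+cap':
            for a in ((315,186),(320,155)):
                p=C[big(k,a)];print(a,p.mean(0).round(4),len(p),np.ptp(p,0))
        else:
            p=C[(big(k) if n=='logger' else k>0)];print(n,rect(p),len(p),p[:,2].mean())
    m=mask(f,(100,120,40),(130,255,255));v,u=np.nonzero((m>0)&roi&(Z>.028)&(Z<.0345));print('blue jaws',rect(plane(f,np.c_[u,v],.031)))
    v,u=np.nonzero(big(mask(f,(5,150,60),(20,255,255))&(roi*255).astype(np.uint8),(320,155)));print('orange',rect(plane(f,np.c_[u,v],.065)))
    v,u=np.nonzero((m>0)&roi&(np.arange(480)[:,None]<145));print('stop',rect(plane(f,np.c_[u,v],.027)))
E
python3 meas.py
```

```text
rack (array([583.5, 164.3]), array([ 59.9, 198.4]), 80.77)
 cap [0.5172 0.1749 0.057 ] 240
 cap [0.6057 0.1593 0.057 ] 220
 cap [0.649  0.1517 0.057 ] 208
logger (array([ 599.1, -135.8]), array([44.4, 69.9]), 9.59) 2331 0.07543195731264149
jawtops (array([ 558.4, -145.7]), array([163.1,  81.1]), 7.35) 3057 0.03171294105817264
(315, 186) [ 0.5352 -0.1492  0.068 ] 165 [0.01529671 0.01534312 0.01024441]
(320, 155) [ 0.5002 -0.1476  0.0655] 286 [0.02035223 0.01909375 0.00430608]
bed (array([ 568.4, -143.7]), array([168. ,  90.1]), 9.41) 2731 0.015529662225107054
blue jaws (array([ 556.7, -145. ]), array([159. ,  86.4]), 10.06)
orange (array([ 499.3, -148.2]), array([19.9, 19.4]), 7.63)
stop (array([ 481.4, -158.5]), array([ 6.3, 87.3]), 9.41)
```

```bash
cat >> h.py <<'E'
from scipy.spatial.transform import Rotation as Ro
H0=np.array([.5996,-.1385,0]);HY=.1658
CELL=np.array([.5614,.1676]);RY=-.166
def hw(x,y,z): return H0+Ro.from_euler('z',HY).apply([x,y,z])
def status(robot,n=''):
    s=robot.sense();print(n,'t',round(s['t'],2),'tcp',np.round(s['tcp_pos'],4),'open',round(s['opening'],3),'gf',np.round(s['gripper_force'],1),'F',np.round(s['wrist_force'],1))
E
python3 - <<'E'
from plant import robot
from h import *
o=[np.pi,0,np.pi+HY]; v=np.array([.4998,-.148])
robot.goto([*v,.14],o);robot.grip(.6,40)
robot.move_straight([*v,.041],vel=.1);status(robot,'down')
robot.grip(0.,40);status(robot,'grip')
robot.move_straight([*v,.15]);status(robot,'lift')
oc=[np.pi,0,np.pi+RY]
robot.goto([*CELL,.14],oc);robot.move_straight([*CELL,.07],vel=.15);status(robot,'over')
snap(robot,'wrist','over');f=snap(robot,'top','overtop')
E
```

```text
down t 6.05 tcp [ 0.5003 -0.1482  0.0416] open 0.598 gf 0.0 F [-0.8  0.3 -1. ]
grip t 6.42 tcp [ 0.5002 -0.1481  0.0417] open 0.259 gf 39.3 F [-1.3  0.5  5.3]
lift t 7.29 tcp [ 0.4991 -0.1477  0.1492] open 0.26 gf 39.1 F [ 0.5  0.3 -0.7]
over t 9.13 tcp [0.5621 0.1668 0.0705] open 0.261 gf 39.1 F [ 0.5 -0.4  0.3]
```

View pics/over.png

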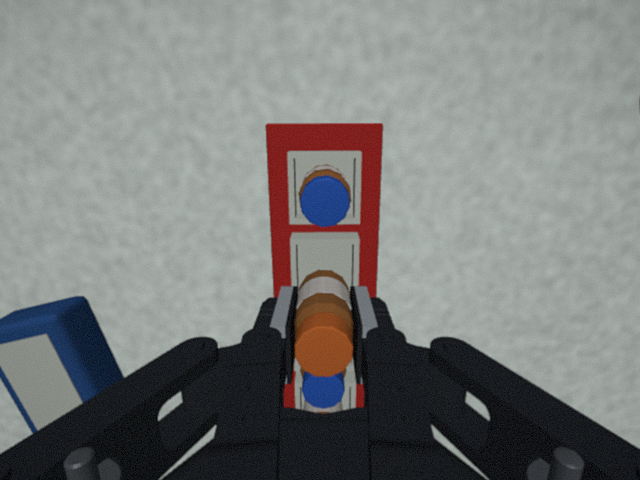

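The picture shows the vial held upright (orange cap at px (324,350)), above the empty cell at (325,265) and in line with it.

```bash
python3 - <<'E'
from plant import robot
from h import *
c=CELL+[-.0005,.0005]
print(robot.move_straight([*c,.0345],vel=.05,contact_N=5));status(robot,'low')
robot.grip(.45);robot.sleep(.2);status(robot,'rel')
robot.move_straight([*c,.16],vel=.2);snap(robot,'wrist','placed')
# jaw post: grip along holder y
o=[np.pi,0,np.pi+HY]; p=np.array([.5352,-.1492])
robot.goto([*p,.16],o);robot.grip(.5,40);robot.move_straight([*p,.050],vel=.12);status(robot,'atpost')
robot.grip(0.,60);status(robot,'gripped')
d=hw(-.028,0,0)-H0;s=np.array(robot.sense()['tcp_pos'])
robot.move_straight(s+d,vel=.06);status(robot,'slid')
robot.grip(.5);q=np.array(robot.sense()['tcp_pos']);robot.move_straight(q+[0,0,.2],vel=.2);status(robot,'up')
snap(robot,'wrist','jawopen')
i=np.hstack([cv2.imread(f'pics/{n}.png') for n in('placed','jawopen')]);cv2.imwrite('pics/pj.png',cv2.resize(i,(800,300)))
E
```

```text
True
low t 9.95 tcp [0.56   0.1679 0.0338] open 0.259 gf 39.6 F [-1.4 -0.3  5.4]
rel t 10.45 tcp [0.5593 0.1678 0.0331] open 0.448 gf 0.0 F [-1.4 -0.5  0. ]
atpost t 13.78 tcp [ 0.5358 -0.1494  0.0506] open 0.498 gf 0.0 F [-0.7 -0.9 -0.4]
gripped t 14.15 tcp [ 0.5358 -0.1496  0.0509] open 0.166 gf 58.4 F [-0.9 -1.   5.8]
slid t 14.76 tcp [ 0.5072 -0.1544  0.0509] open 0.165 gf 59.2 F [-1.7  0.3  4.3]
up t 16.29 tcp [ 0.5072 -0.1538  0.2495] open 0.502 gf 0.0 F [ 0.3  0.3 -0.3]
```

View pics/pj.png

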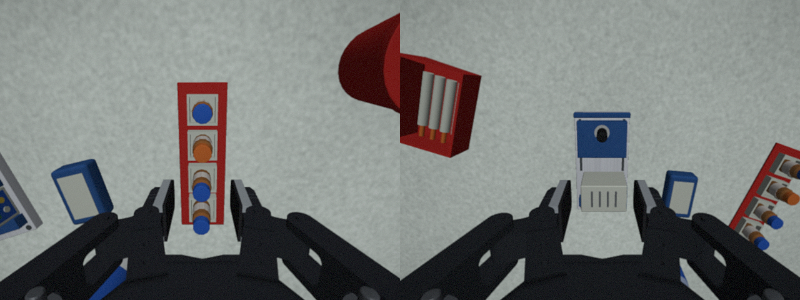

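The left half shows the orange vial upright in its cell at (202,148). The right half shows the jaw open, with the block back at the stop, and the logger at (604,190) still against the fixed jaw. Next I turn the logger.

```bash
cat >> h.py <<'E'
def tool(tilt):
    "tool attitude: y along holder x, z tilted (deg) from down towards holder +y"
    a=np.radians(tilt);z=np.array([0,np.sin(a),-np.cos(a)]);y=np.array([1.,0,0])
    M=Ro.from_euler('z',HY).as_matrix()@np.c_[np.cross(y,z),y,z]
    return Ro.from_matrix(M).as_euler('xyz'),M[:,2]
def tcp(g,tilt):
    r,z=tool(tilt);return np.array(g)+.008*z,r
E
python3 - <<'E'
from plant import robot
from h import *
from meas import rect,big
f=pickle.load(open('pics/jawopen.pkl','rb'));C=cloud(f);Z=C[...,2]
X=np.nan_to_num(C);near=np.hypot(X[...,0]-.6,X[...,1]+.137)<.06
k=(near&(Z>.071)&(Z<.08)).astype(np.uint8);print('logger',rect(C[big(k)]))
f=pickle.load(open('pics/placed.pkl','rb'))
m=mask(f,(5,150,60),(20,255,255));m[:, :250]=0;v,u=np.nonzero(big(m,(324,240)));print('vial',plane(f,np.c_[u,v],.057).mean(0),len(u))
tl=-40
lc=np.array([.5991,-.1358,.045]); g=lc+Ro.from_euler('z',HY).apply([-.0005,.018,.013])
up=-tool(tl)[1]
p,r=tcp(g+.07*up+[0,0,.08],tl);robot.goto(p,r);robot.grip(1.0,60)
p,r=tcp(g+.05*up,tl);robot.move_straight(p,vel=.2)
p,r=tcp(g,tl);print(robot.move_straight(p,vel=.07,contact_N=12));status(robot,'at')
f=snap(robot,'scene','atlog');u,v=project(f,g)[0].astype(int);cv2.imwrite('pics/atlogc.png',cv2.resize(f['image'][v-90:v+60,u-100:u+100,::-1],(600,450)))
E
```

```text
logger (array([ 599. , -135.5]), array([44.4, 70.4]), 9.55)
vial [0.55686874 0.16833843 0.057     ] 896
False
at t 20.35 tcp [ 0.5967 -0.1231  0.0519] open 0.996 gf 0.0 F [0.6 0.2 1. ]
```

View pics/atlogc.png

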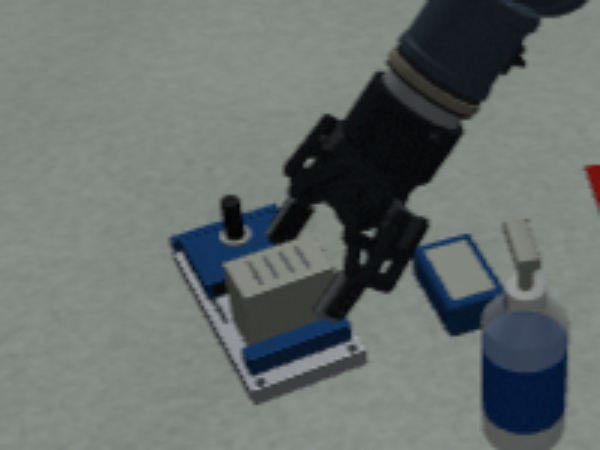

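The scene crop shows the open fingers astride the logger's 44 mm faces, clear of the fixed jaw, the sanitizer and the cold pack. Next I grip, lift and turn it.

```bash
python3 - <<'E'
from plant import robot
from h import *
from meas import rect,big
robot.grip(0.,80);status(robot,'grip')
s=np.array(robot.sense()['tcp_pos']);robot.move_straight(s+[0,0,.02],vel=.06);robot.move_straight(s+[0,0,.12],vel=.2);status(robot,'lift')
g=np.array(robot.sense()['tcp_pos'])-.008*tool(-40)[1]
for t in (-10,20,50):
    p,r=tcp(g,t);robot.goto(p,r)
gt=hw(-.003,-.013,.068+.06)
p,r=tcp(gt,50);robot.move_straight(p,vel=.15);status(robot,'turned')
print('opened check',robot.sense()['opening'])
f=snap(robot,'top','turned');C=cloud(f);Z=C[...,2];X=np.nan_to_num(C)
near=np.hypot(X[...,0]-H0[0],X[...,1]-H0[1])<.07
k=(near&(abs(Z-.145)<.012)&(mask(f,(30,60,20),(135,255,255))>0)).astype(np.uint8);P=C[big(k)];c=P.mean(0);n=np.linalg.svd(P-c,full_matrices=False)[2][2]
print('face',rect(P),c,n,len(P),'expect',hw(-.003,0,.145))
u,v=project(f,c)[0].astype(int);cv2.imwrite('pics/turnc.png',cv2.resize(f['image'][v-50:v+50,u-65:u+65,::-1],(650,500)))
E
```

```text
grip t 20.87 tcp [ 0.5971 -0.1227  0.0522] open 0.506 gf 81.4 F [-1.1  2.5  4.9]
lift t 22.01 tcp [ 0.5963 -0.1223  0.1711] open 0.508 gf 81.4 F [ 0.3 -0.  -3.5]
turned t 24.17 tcp [ 0.5982 -0.1442  0.1236] open 0.505 gf 81.8 F [ 0.3  0.7 -3.7]
opened check 0.5046018591649635
face (array([ 598.1, -136.1]), array([36.7, 50.4]), 9.49) [ 0.59825617 -0.13695089  0.14562783] [-0.00861894 -0.00190837  0.99996104] 443 expect [ 0.59664114 -0.13899512  0.145     ]
```

View pics/turnc.png

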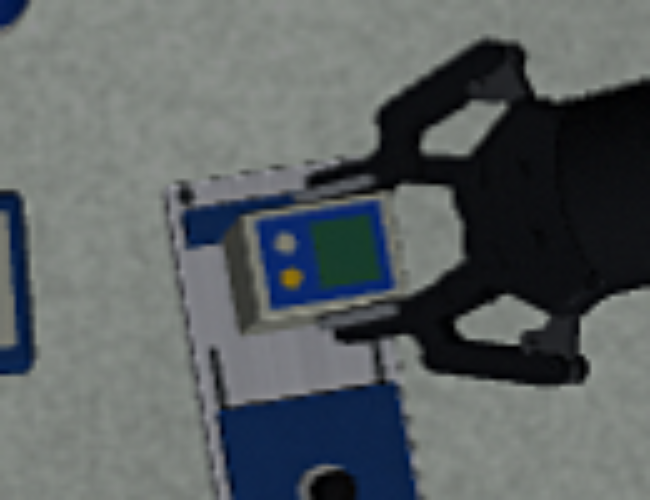

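The display is up and level (normal within 0.01 rad), the logger is square to the holder, and it hangs between the jaws. Next I lower it, release, and close the jaw.

```bash
python3 - <<'E'
from plant import robot
from h import *
p,r=tcp(hw(-.004,-.014,.068+.012),50);robot.move_straight(p,vel=.12)
p,r=tcp(hw(-.004,-.014,.068-.004),50);print(robot.move_straight(p,vel=.03,contact_N=5));status(robot,'down')
g=np.array(robot.sense()['tcp_pos'])-.008*tool(50)[1];print('grasp z',g[2])
if g[2]<.073:
    robot.grip(.75);robot.sleep(.2);status(robot,'rel')
    s=np.array(robot.sense()['tcp_pos']);robot.move_straight(s-.09*tool(50)[1],vel=.15)
    robot.goto(hw(-.093,0,.2),[np.pi,0,np.pi+HY]);robot.grip(.5,60)
    f=snap(robot,'wrist','rel');status(robot,'hover')
    cv2.imwrite('pics/rels.png',f['image'][:,:,::-1])
    C=cloud(f);k=(C[...,2]>.064)&(C[...,2]<.071)&(np.hypot(*(C[...,:2]-hw(-.093,0,0)[:2]).transpose(2,0,1))<.02);print('post',C[k].mean(0),k.sum(),hw(-.093,0,0))
E
```

```text
True
down t 25.19 tcp [ 0.5974 -0.1471  0.0642] open 0.509 gf 82.2 F [ 1.  -1.3  4.7]
grasp z 0.0693055861739504
rel t 25.73 tcp [ 0.5965 -0.1472  0.0623] open 0.754 gf 0.0 F [ 0.1  0.3 -0.3]
hover t 27.77 tcp [ 0.5079 -0.1544  0.1993] open 0.498 gf 0.0 F [0.2 0.6 1.4]
post [ 0.50645865 -0.15427885  0.06818938] 335 [ 0.50787534 -0.15384885  0.        ]
```

View pics/rel.png

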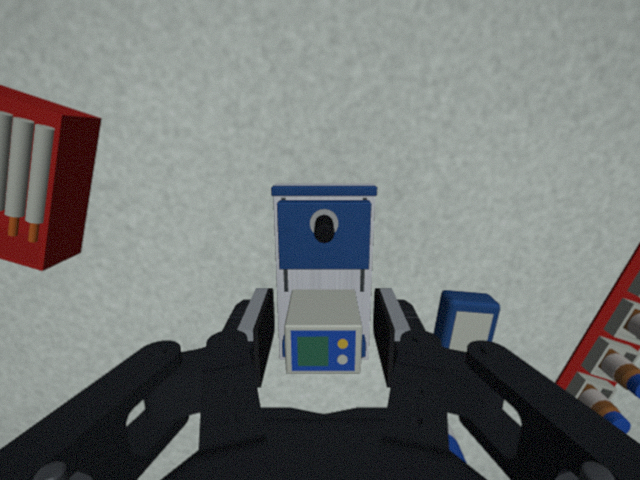

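The logger stands with its display up between the jaws at px (324,335), and the jaw is open. Next I close it by the post.

```bash
python3 - <<'E'
from plant import robot
from h import *
from meas import rect,big
p=np.array([.5069,-.1540])
robot.move_straight([*p,.050],vel=.15);robot.grip(0.,60);status(robot,'grip')
s=np.array(robot.sense()['tcp_pos']);d=hw(1,0,0)-H0
robot.move_straight(s+.022*d,vel=.06)
print(robot.move_straight(s+.034*d,vel=.02,contact_N=14));status(robot,'closed');print('slid',(np.array(robot.sense()['tcp_pos'])-s)@d)
robot.sleep(.2);robot.grip(.5);status(robot,'rel');q=np.array(robot.sense()['tcp_pos']);robot.move_straight(q+[0,0,.2],vel=.2)
robot.goto([.50,-.14,.33],[np.pi,0,np.pi+HY]);f=snap(robot,'wrist','final');C=cloud(f);Z=C[...,2];X=np.nan_to_num(C)
near=np.hypot(X[...,0]-H0[0],X[...,1]-H0[1])<.06
P=C[big((near&(abs(Z-.085)<.004)).astype(np.uint8))];c=P.mean(0);R=Ro.from_euler('z',-HY)
print('top',rect(P),R.apply(c-H0).round(4),np.linalg.svd(P-c,full_matrices=False)[2][2],len(P))
k=(abs(Z-.0675)<.004)&(np.hypot(X[...,0]-.5352,X[...,1]+.1492)<.02);print('post',C[k].mean(0),R.apply(C[k].mean(0)-H0))
status(robot,'end')
E
```

```text
grip t 29.29 tcp [ 0.5074 -0.1543  0.0509] open 0.163 gf 58.4 F [-0.7 -0.8  5.7]
True
closed t 30.33 tcp [ 0.5365 -0.1495  0.051 ] open 0.163 gf 58.9 F [-0.8  0.4  4.5]
slid 0.029480891652496222
rel t 30.92 tcp [ 0.535  -0.1497  0.0501] open 0.5 gf 0.0 F [-0.4  0.1 -0.5]
top (array([ 599.2, -139.7]), array([43.3, 59.6]), 9.94) [-0.0016 -0.0007  0.0859] [-0.01608772 -0.00251335  0.99986743] 1883
post [ 0.53547352 -0.14912269  0.06816443] [-0.06500028  0.00010651  0.06816443]
end t 32.56 tcp [ 0.4995 -0.1399  0.3289] open 0.499 gf 0.0 F [ 0.2 -0.7 -0.8]
```

View pics/final.png

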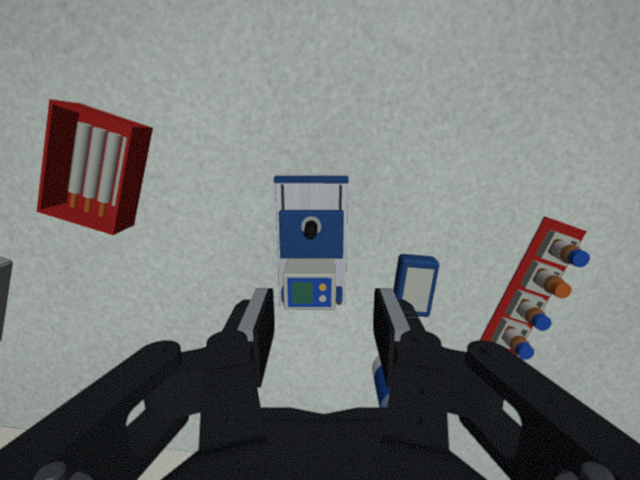

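The jaw is closed against the logger (the post is back at holder x = -65.0 mm, so the jaw is at about 0). The logger is display up, square and central, and all four vials are upright in the rack. I'm handing in.

```bash
python3 -c "
from plant import robot
print(robot.close_job())"
```

```text
the job is handed in; nothing more can be done
None
```

I handed the job in at about 33 s of the 64 s: the final camera check showed the logger display up, square and clamped (jaw at about 0), and the stray vial upright in the formerly empty cell; no verdict came back.

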